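# Dial the turret cap and tip the balls out

### The job

With the clear drum standing upright, turn its yellow turret cap so that the one hole big enough for the orange balls is centred over the red mark at the front of the drum. Then swing the drum forward by its red lever until all three balls have run out into the blue tray, and swing it back fully upright, leaving the balls in the tray and the things standing around undisturbed.

Things in the scene. Friction and masses are not known exactly. Their poses are not given: they have to be found in the camera images.
- dispenser: Fixed grey stand with two posts (left and right) that carries the drum. Origin: underside of the stand on the table, straight below the tipping axis; its -x is the front (pouring side, where the tray is), +y its left, z up. Posts at y = +-70 mm, 36 mm wide in x, up to 173 mm high.
- drum (a joint): Tipping angle of the drum: 0 upright (stop), grows as it tips forward (to the stand's -x), stop at 2.2. It stays where it is left (friction 0.12 N m, about 1.6 N at the lever). Balls run out at 1.7 to 2.2.
- turret (a joint): Angle of the turret cap on the drum: 0 when the large hole is centred over the red mark; grows counter-clockwise seen from above the upright drum; range -0.6 to 1.9; no detents; friction 0.05 N m, stays where it is left. Starts between 0.6 and 1.45, so it has to be turned clockwise. The balls pass within about 0.2 either side of 0.
- tip_axis (a point): Point on the tipping axis in the middle of the drum, 155 mm above the table. The axis runs along the stand's y. The clear drum (outer diameter 102 mm) reaches from 60 mm below to 65 mm above it when upright. Its own frame equals the stand's when upright and tips with the drum.
- lever_grip (a point): Middle of the part to hold of the red round lever bar (14 mm thick, 62 mm long, parallel to the tipping axis, held by one arm at its inner end), on the right (-y) of the stand and outside its right post: 122 mm to the -y side of tip_axis and 75 mm from the axis. Upright, it leans 1.10 rad (63 degrees) back to the stand's +x from vertical; as the drum tips it goes over the top and forward by the joint angle. The bar can turn between the fingers. Its frame is the drum's.
- knob_grip (a point): Middle of the black bar knob on the turret cap, on the cap's axis, 96 mm above tip_axis when upright. The bar is 44 mm long along this frame's y, 14 mm thick along its x and 32 mm tall (z -15 to +17 mm about this point); the disc's top lies 26 mm below this point. Frame turns with the cap; at turret = 0 it equals the stand's.
- large_hole (a point): Centre of the large hole (44 mm) in the yellow cap disc (120 mm across, 5 mm thick), 33 mm from the cap's axis along the cap's -x, on the disc's top. The other two holes (14 and 10 mm, about 75 degrees to either side) are too small for the balls.
- pour_mark (a point): Red block on the front rim of the drum, just under the cap: the place that becomes lowest when the drum tips, so the hole has to stand over it.
- tray: Open blue tray, 120 x 150 x 45 mm, wall 3 mm, loose, on the table in front of the stand where the balls fall. Origin: centre of its underside, x across the 120 mm.
- ball_0_center (a point): Centre of an orange ball, 20 mm across, 20 g; it starts inside the drum.
- ball_1_center (a point): Centre of an orange ball, 20 mm across, 20 g; it starts inside the drum.
- ball_2_center (a point): Centre of an orange ball, 20 mm across, 20 g; it starts inside the drum.
- jar_studs: Jar of studs with a grey lid, 58 mm wide, 70 mm tall, a bystander. Origin: centre of its underside.
- tape_roll_c: Wide roll of tan tape lying flat, 97 mm across, 48 mm tall, a bystander. Origin: centre of its underside.
- grease_pot: Low grey tin, 57 mm across, 32 mm tall, a bystander. Origin: centre of its underside.
- oil_dropper: Small dark bottle with a red needle cap, 30 mm wide, 104 mm tall, a bystander. Origin: centre of its underside.

How it is judged:
By the outcome, as a careful person would: the job done as asked, in the order asked, and still so for the second after the job is handed in, with the robot touching nothing.
It also fails if it takes over 59 s, if anything falls off the work surface, if the arm or the gripper's body presses on something with over 40 N, if the wrist force passes 120 N, or if a joint passes its speed limit or range.

### The arm

A 6-joint arm with a two-finger parallel gripper is mounted at the origin on a cart in front of the work surface, level with it; the furniture and walls round the work are solid. World frame = base frame: x ahead of the robot, y to its left, z up, the work surface at z = 0. Lengths are in mm, angles in rad, forces in N, time in s.
With the tool pointing down it reaches from about 275 to 825 mm from the base axis. Payload 4.9 kg.
Tool frame: the origin (TCP) lies at the very end of the fingers, on their centre line; the grasp point (between the pads) lies 19 mm behind it; z points along the fingers, y is the direction in which the jaws open and shut (so a half turn about z gives the same grasp; the last joint's range is limited). The gripper opens to 85 mm and grips with 20 to 120 N. Pads are 22 mm wide; open, the fingers measure 114 mm over their backs; the gripper's body (76 mm by 85 mm) begins 54 mm behind the grasp point. The pads swing forward as they close: fully open they stand 13 mm farther back than shut.
Start: joints at [0.997, 0.326, -0.193, 1.052, 0, 1.437], TCP at [234.164, 497.68, 231.281] pointing down, gripper open.
Joint ranges: [-2.65, 2.65], [-0.97, 1.79], [-1.3, 1.35], [-1.93, 2.1], [-1.47, 1.37], [-3.14, 3.14]. Speed limits (rad/s): [2.57, 2.57, 3.14, 3.14, 3.14, 3.14].

### API

Orientations are given as [roll, pitch, yaw] about the fixed x, y, z axes, in that order (R = Rz(yaw) Ry(pitch) Rx(roll)).
In Python, from bench import bot, solve_ik, imaging gives the robot as it stands. Calls block until the motion is done:
- bot.move_ptp(position, orientation): joint-space move of the TCP to a pose.
- bot.movel(position, rot=None, max_speed=150, threshold=None): straight line of the TCP; rot=None keeps the orientation; max_speed is the mean speed in mm/s. With threshold (N) it stops when the force on the tool has changed by that much, and returns True; else False.
- bot.move_j(angles): joint-space move.
- bot.grip(opening, effort=None): opening from 0.0 (shut) to 1.0 (fully open); effort is the grip in N (None keeps the last); returns when the fingers have stopped.
- bot.dwell(seconds).
- solve_ik(position, orientation): joint angles nearest the present ones, or None.
- bot.get_state(): the state.
- imaging.capture(name): name is "scene" or "top" or "wrist"; returns the picture (420x560x3 uint8, blue, green, red); there is no depth.
- imaging.camera_model(name): a dict with "K" (3x3 intrinsics, pixels), "position" and "rotation" of the camera in the world. Camera axes: x right, y up, looking along -z (the intrinsics and any distortion apply to the point x, -y, -z); pixel columns grow to the right and rows downward; lengths in mm; the calibration is good to about 2 mm. A picture is of the moment at which its call begins: read the wrist's pose just before it. camera_model takes no time and is no camera call; for the wrist camera it gives the pose at the moment of the call.
A pose or a line that the arm cannot do raises bot.IKError and nothing moves.
- bot.sign_off(): hands the job in, once; it reports no verdict.
The state is a dict: "t": time; "qpos": joint angles; "joint_velocities": joint speeds; "effort": joint torques, N m; "tcp_pos": TCP position; "orientation": TCP orientation; "contact_force": force on the tool from outside, world axes, zero at the start; "wrist_torque": the same for the moment, N m; "opening": opening from 0.0 (shut) to 1.0 (fully open).
Only numpy, scipy, OpenCV 4.12 (cv2) and the standard library are available. Lean on these libraries where they do the work, as an engineer would, in place of code of your own. Each camera call takes 0.05 s, during which the arm holds its last target.

## Working session

There is one attempt and no reset: what is moved stays moved. The work goes in short steps, each a Python script; the robot and the scene stay as the last script left them, time stands still between calls to the robot, and variables do not carry over. Pictures are saved under pics/ and viewed, and the job is handed in when it is done.

```bash
ls; mkdir -p pics; python3 - <<'E'
from bench import bot, solve_ik, imaging
import cv2
for n in ("scene","top","wrist"):
    m=imaging.camera_model(n); print(n,{k:(v.round(3).tolist() if hasattr(v,'round') else v) for k,v in m.items()})
    cv2.imwrite(f"pics/a_{n}.png",imaging.capture(n))
print(bot.get_state())
E
```

```text
pics
scene {'K': [[471.704, 0.0, 276.13], [0.0, 471.704, 210.52], [0.0, 0.0, 1.0]], 'position': [-410.532, -231.003, 1282.705], 'rotation': [0.693, 0.01, -1.409]}
top {'K': [[512.584, 0.0, 279.538], [0.0, 512.584, 214.342], [0.0, 0.0, 1.0]], 'position': [438.633, -78.837, 1442.575], 'rotation': [0.065, 0.018, -1.57]}
wrist {'K': [[370.658, 0.0, 278.33], [0.0, 370.658, 205.324], [0.0, 0.0, 1.0]], 'position': [165.705, 530.393, 372.968], 'rotation': [-0.305, 0.001, 1.131]}
{'t': 0.15, 'qpos': array([ 9.96782402e-01,  3.26808795e-01, -1.93341208e-01,  1.05202211e+00,
        2.45007892e-05,  1.43659307e+00]), 'joint_velocities': array([ 0.00084472, -0.00135194,  0.00203447, -0.00149959,  0.0007658 ,
       -0.00058816]), 'effort': array([ 1.87901140e-03, -4.43704748e+01,  2.62664741e+01,  1.04338359e-02,
       -9.89235241e-05,  4.87855729e-06]), 'tcp_pos': array([233.91278813, 497.28748105, 230.66750485]), 'orientation': array([-3.14023252e+00, -2.08361786e-04,  2.70178183e+00]), 'contact_force': array([1.05650464, 0.66641975, 0.17564026]), 'wrist_torque': array([-0.00901928, -0.00460532, -0.00362326]), 'opening': 0.9965997534835517}
```

View pics/a_scene.png

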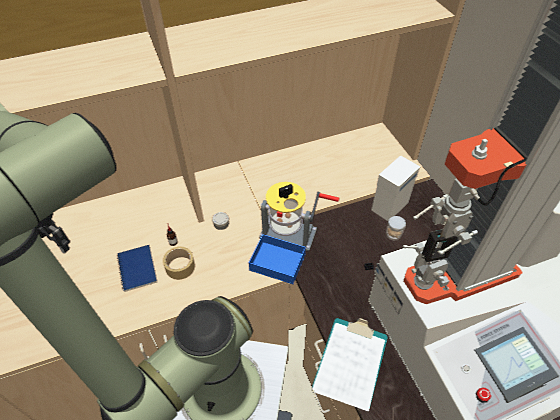

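View pics/a_top.png

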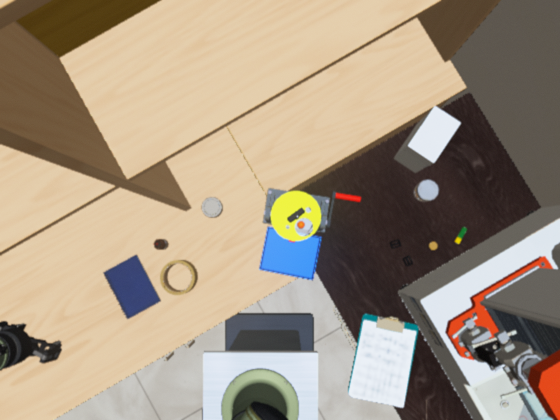

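View pics/a_wrist.png

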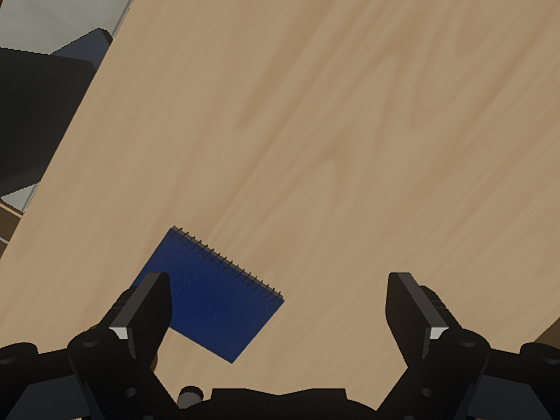

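```bash
cat > h.py <<'E'
from bench import bot, solve_ik, imaging
import cv2, numpy as np
from scipy.spatial.transform import Rotation as R
def cam(n):
    m=imaging.camera_model(n); return np.array(m['K']),np.array(m['position'],float),R.from_euler('xyz',m['rotation']).as_matrix(),m.get('distortion')
def ray(n,u,v,c=None):
    K,p,M,_=c or cam(n); d=M@np.array([(u-K[0,2])/K[0,0],-(v-K[1,2])/K[1,1],-1]); return p,d/np.linalg.norm(d)
def onz(n,u,v,z,c=None):
    p,d=ray(n,u,v,c); return p+d*(z-p[2])/d[2]
def tri(rs):
    A=0;b=0
    for p,d in rs:
        P=np.eye(3)-np.outer(d,d);A=A+P;b=b+P@p
    x=np.linalg.solve(A,b); return x,[np.linalg.norm((np.eye(3)-np.outer(d,d))@(x-p)) for p,d in rs]
def proj(n,X,c=None):
    K,p,M,_=c or cam(n); q=M.T@(np.asarray(X)-p); return np.array([K[0,2]-K[0,0]*q[0]/q[2],K[1,2]+K[1,1]*q[1]/q[2]])
def save(n,name,crop=None,s=1):
    im=imaging.capture(n) if isinstance(n,str) else n
    if crop: im=im[crop[1]:crop[3],crop[0]:crop[2]]
    cv2.imwrite('pics/'+name,cv2.resize(im,None,fx=s,fy=s,interpolation=cv2.INTER_CUBIC)); 
def blobs(im,f,minA=15):
    hsv=cv2.cvtColor(im,cv2.COLOR_BGR2HSV); m=cv2.inRange(hsv,f[0],f[1])
    n,l,st,ce=cv2.connectedComponentsWithStats(m)
    return [(st[i].tolist(),ce[i].round(1).tolist(),l==i) for i in range(1,n) if st[i][4]>=minA]
def S():
    s=bot.get_state(); print('t',round(s['t'],2),'tcp',s['tcp_pos'].round(1),'ori',s['orientation'].round(3),'F',s['contact_force'].round(1),'T',s['wrist_torque'].round(2),'op',round(s['opening'],3),'q',s['qpos'].round(3)); return s
E
python3 - <<'E'
from h import *
a=cv2.imread('pics/a_top.png');save(a,'b_top.png',(220,160,400,290),4.4)
b=cv2.imread('pics/a_scene.png');save(b,'b_scene.png',(230,160,410,290),4.4)
print(imaging.camera_model('top').keys())
for n,im in(('top',a),('scene',b)):
    for nm,f in(('yel',((24,150,120),(35,255,255))),('blue',((100,170,100),(115,255,255))),('red',((0,190,110),(6,255,255))),('orange',((7,170,120),(18,255,255)))):
        for st,ce,l in blobs(im,f):
            if 220<ce[0]<400 and 150<ce[1]<300:
                ys,xs=np.nonzero(l);print(n,nm,st,ce,cv2.minAreaRect(np.c_[xs,ys].astype(np.float32)))
E
```

```text
dict_keys(['K', 'position', 'rotation'])
top yel [271, 190, 50, 51, 1453] [293.8, 212.7] ((295.6000061035156, 215.20001220703125), (48.29906463623047, 49.1934928894043), 63.43495178222656)
top blue [261, 228, 60, 51, 1969] [290.5, 255.4] ((290.673095703125, 252.63462829589844), (53.73582077026367, 42.949432373046875), 11.309932708740234)
top red [336, 193, 25, 9, 152] [347.9, 197.0] ((347.93243408203125, 196.90541076660156), (24.824247360229492, 6.082762718200684), 9.462322235107422)
top orange [298, 222, 6, 6, 28] [300.5, 224.2] ((300.5000305175781, 224.00003051757812), (4.949747085571289, 4.949747085571289), 45.0)
scene yel [267, 182, 23, 13, 33] [277.0, 185.3] ((276.8152770996094, 185.82803344726562), (4.94813871383667, 25.0599308013916), 61.38954162597656)
scene yel [292, 183, 12, 14, 34] [295.6, 188.5] ((295.4230651855469, 188.8845977783203), (13.590154647827148, 10.261954307556152), 56.3099365234375)
scene blue [249, 237, 56, 47, 1371] [277.3, 259.0] ((276.5722351074219, 258.21966552734375), (50.18549728393555, 38.89716339111328), 17.818889617919922)
scene red [319, 194, 20, 7, 46] [327.7, 196.8] ((328.2647399902344, 196.9412078857422), (19.402849197387695, 3.6380343437194824), 14.03624439239502)
```

View pics/b_top.png

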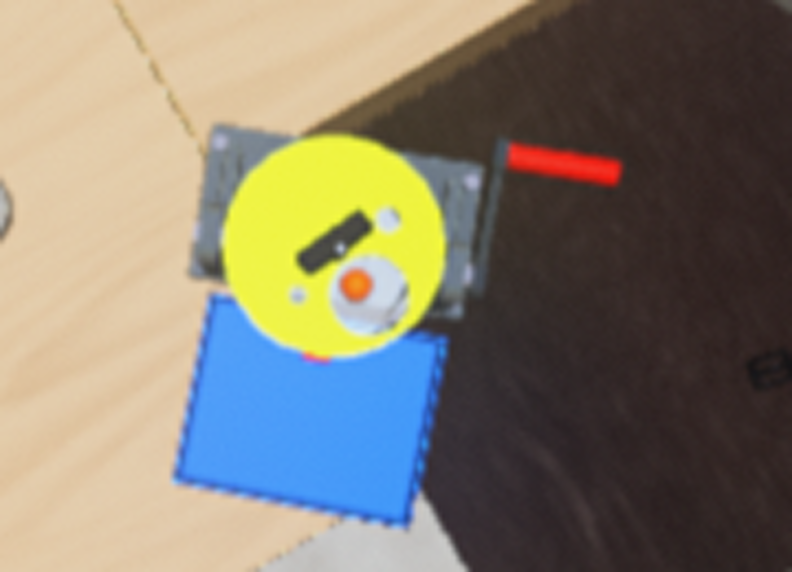

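View pics/b_scene.png

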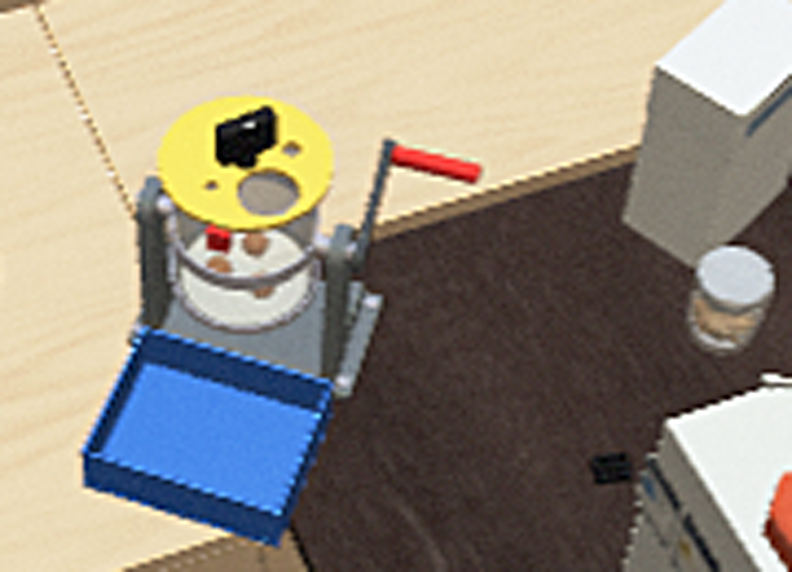

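```bash
python3 - <<'E'
from h import *
a=cv2.imread('pics/a_top.png');b=cv2.imread('pics/a_scene.png')
def yellow(n,im):
    hsv=cv2.cvtColor(im,cv2.COLOR_BGR2HSV);m=cv2.inRange(hsv,(22,110,90),(36,255,255))
    c=max(cv2.findContours(m,cv2.RETR_EXTERNAL,cv2.CHAIN_APPROX_NONE)[0],key=cv2.contourArea)
    e=cv2.fitEllipse(cv2.convexHull(c)); return e
et=yellow('top',a);es=yellow('scene',b);print(et,es)
ct=onz('top',*et[0],225);cs=onz('scene',*es[0],225)
print(ct,cs, tri([ray('top',*et[0]),ray('scene',*es[0])]))
# lever ends
for n,im in(('top',a),('scene',b)):
    bl=[x for x in blobs(im,((0,150,90),(8,255,255)),40) if 310<x[1][0]<370 and 150<x[1][1]<230][0]
    ys,xs=np.nonzero(bl[2]);r=cv2.minAreaRect(np.c_[xs,ys].astype(np.float32)); v,_=cv2.fitLine(np.c_[xs,ys].astype(np.float32),cv2.DIST_L2,0,.01,.01)[:2],0
    c=np.array(bl[1]);v=v.ravel(); P=onz(n,*c,189);Q=onz(n,*(c+12*v),189);print(n,c,P,np.arctan2(*(Q-P)[:2][::-1]))
def g(im,n,c,z): print(n,c,onz(n,*c,z))
T=lambda u,v:(220+u/4.4-.4,160+v/4.4-.4)
kc=[onz('top',*T(*p),z) for p,z in(((369,294),225),((388,219),225),((297,295),225),((315,356),215))]
for k in kc: d=k-ct;print('holes',k,np.hypot(*d[:2]),np.arctan2(d[1],d[0]))
S4=[(212,295),(446,338),(409,526),(175,482)]
q=[onz('top',*T(*p),45)[:2] for p in S4];print('tray',q,np.mean(q,0))
q=[onz('top',*T(*p),173)[:2] for p in ((220,140),)]
E
```

```text
((295.7104187011719, 214.9228515625), (50.11411666870117, 51.204307556152344), 106.62723541259766) ((285.3135681152344, 196.57437133789062), (30.42967414855957, 39.7008171081543), 90.14608764648438)
[516.50596703 -95.88841355 225.        ] [512.54368336 -97.37498999 225.        ] (array([516.89854817, -96.34723697, 219.92318915]), [np.float64(0.3935003824045241), np.float64(0.3935003824045055)])
top [348.1 197. ] [ 562.77576675 -224.79400633  189.        ] -1.7371770216822324
scene [328.2 196.8] [ 563.2479966  -223.67246523  189.        ] -1.7120919383408222
holes [ 489.14002353 -114.26078795  225.        ] 32.961174198554076 -2.550348493952141
holes [ 529.73138724 -124.62351364  225.        ] 31.63254206152798 -1.1394486711052794
holes [488.5986554  -75.39832945 225.        ] 34.62169246197968 2.5082679906664755
holes [455.8373268  -85.14529282 215.        ] 61.61248696494386 2.9663308214115762
tray [array([495.98366339, -22.16543479]), array([ 469.37985229, -167.02544668]), array([ 353.77200096, -143.76843606]), array([380.50186972,   0.42473761])] [424.90934659 -83.13364498]
```

```bash
python3 - <<'E'
from h import *
print('div base',onz('top',188,208,0),onz('scene',200,221,0))
print('shelf/div',tri([ray('top',128,180),ray('scene',174,75)]))
print('nadir',proj('top',[438,-79,0]))
for z in(0,100,200,300,400,500): print(z,onz('top',418,20,z).round(),onz('scene',455,12,z).round(),onz('top',128,180,z).round(), onz('scene',174,75,z).round())
for n,p in dict(jar=(427,190),tape=(179,277),grease=(212,207),oil=(161,244)).items(): print(n,onz('top',*p,{'jar':70,'tape':48,'grease':32,'oil':100}[n]).round())
for p,y in (([516,-96,400],0),([562,-227,400],0)): print(proj('top',p))
E
```

```text
div base [550.6541009  205.83724846   0.        ] [551.62889088 207.38206292   0.        ]
shelf/div (array([551.73153371, 191.819387  , 591.8071235 ]), [np.float64(1.0501619609840702), np.float64(1.0501619609839765)])
nadir [288.6135372  247.94252493]
0 [1093. -452.    0.] [2161. -776.    0.] [631. 378.   0.] [1376.  556.    0.]
100 [1048. -426.  100.] [1960. -733.  100.] [617. 347. 100.] [1237.  495.  100.]
200 [1002. -400.  200.] [1760. -691.  200.] [604. 315. 200.] [1098.  433.  200.]
300 [ 957. -374.  300.] [1560. -648.  300.] [591. 283. 300.] [958. 372. 300.]
400 [ 911. -348.  400.] [1359. -606.  400.] [577. 252. 400.] [819. 311. 400.]
500 [ 866. -322.  500.] [1159. -563.  500.] [564. 220. 500.] [680. 249. 500.]
jar [ 593. -450.   70.]
tape [359. 219.  48.]
grease [551. 133.  32.]
oil [448. 256. 100.]
[296.96109185 209.69084438]
[361.175323   187.16649016]
```

```bash
python3 - <<'E'
from h import *
bot.move_ptp([400,-85,400],[np.pi,0,2.5]); S()
c=cam('wrist');im=imaging.capture('wrist');cv2.imwrite('pics/c_w.png',im)
np.savez('cw.npz',K=c[0],p=c[1],M=c[2]); S()
print(proj('wrist',[516,-96,225]))
E
```

```text
t 2.4 tcp [400.1 -84.5 399.8] ori [ 3.141 -0.     2.501] F [-0.4 -0.9  0.3] T [ 0.02 -0.04  0.02] op 0.997 q [-0.389 -0.004 -0.166  1.409  0.     0.251]
t 2.45 tcp [400.1 -84.4 399.8] ori [ 3.142 -0.     2.501] F [-0.1 -0.  -0.4] T [-0.03  0.06 -0.02] op 1.001 q [-0.389 -0.004 -0.166  1.409  0.     0.251]
[339.65945742 280.96472874]
```

View pics/c_w.png

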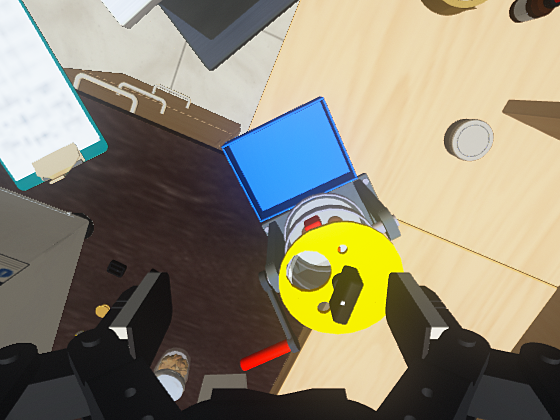

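```bash
python3 - <<'E'
from h import *
z=np.load('cw.npz');c=(z['K'],z['p'],z['M'],None)
im=cv2.imread('pics/c_w.png');hsv=cv2.cvtColor(im,cv2.COLOR_BGR2HSV)
m=cv2.inRange(hsv,(24,110,90),(36,255,255))
cs,hi=cv2.findContours(m,cv2.RETR_CCOMP,cv2.CHAIN_APPROX_NONE)
i=max(range(len(cs)),key=lambda k:cv2.contourArea(cs[k]));
pts=np.array([onz('wrist',*p,225,c)[:2] for p in cv2.convexHull(cs[i])[:,0]]).astype(np.float32)
print('disc',cv2.fitEllipse(pts),cv2.minEnclosingCircle(pts)); ce=np.array(cv2.fitEllipse(pts)[0])
for k in range(len(cs)):
    if hi[0][k][3]==i and cv2.contourArea(cs[k])>10:
        p=np.array([onz('wrist',*p,225,c)[:2] for p in cs[k][:,0]]).astype(np.float32)
        (a,r)=cv2.minEnclosingCircle(p);e=cv2.fitEllipse(p) if len(p)>5 else None; d=np.array(e[0])-ce
        print('hole',a,r,e,np.hypot(*d),np.arctan2(d[1],d[0]), cv2.boundingRect(cs[k]))
for f in(((0,170,90),(8,255,255)),):
    for st,cc,l in blobs(im,f,60):
        ys,xs=np.nonzero(l);P=np.array([onz('wrist',x,y,189,c)[:2] for x,y in zip(xs,ys)]).astype(np.float32)
        print('red',st,cc,P.mean(0),cv2.minAreaRect(P),np.arctan2(*cv2.fitLine(P,cv2.DIST_L2,0,.01,.01)[:2].ravel()[::-1]))
        d=onz('wrist',*cc,214,c)[:2]-ce;print(np.hypot(*d),np.arctan2(d[1],d[0]))
# tray
for st,cc,l in blobs(im,((100,150,60),(118,255,255)),800):
    ys,xs=np.nonzero(l);P=np.array([onz('wrist',x,y,45,c)[:2] for x,y in zip(xs,ys)]).astype(np.float32);print('tray',st,cv2.minAreaRect(P))
d=hsv[:,:,2]<40; d[:265]=0;d[330:]=0;d[:,:325]=0;d[:,370:]=0
ys,xs=np.nonzero(d);print('knob px',cv2.minAreaRect(np.c_[xs,ys].astype(np.float32)))
save(im,'d_w.png',(230,180,430,370),4)
E
```

```text
disc ((515.9252319335938, -95.1980209350586), (119.89441680908203, 120.63648986816406), 71.12383270263672) ((515.7936401367188, -94.88947296142578), 60.71312713623047)
hole (531.8616943359375, -100.89566802978516) 32.57394790649414 ((530.8414916992188, -103.39305877685547), (34.57832717895508, 65.66957092285156), 37.51323318481445) 17.019208284291192 -0.5023847449122766 (317, 265, 47, 60)
hole (489.093505859375, -114.14372253417969) 22.515913009643555 ((489.2091369628906, -114.13165283203125), (43.23830032348633, 43.89183807373047), 166.00254821777344) 32.74495605881445 -2.525053206380619 (285, 250, 47, 42)
hole (489.1045227050781, -75.42089080810547) 5.187134265899658 ((489.130859375, -75.34014129638672), (9.367338180541992, 9.838951110839844), 168.44651794433594) 33.35076887498549 2.5037981855615445 (337, 244, 11, 10)
red [305, 221, 17, 10, 73] [312.7, 225.3] [466.9512  -89.23565] ((466.8149108886719, -89.527099609375), (16.642379760742188, 5.5399603843688965), 74.3503189086914) 1.3408874
58.76610869215622 2.977617001871889
red [240, 339, 51, 32, 667] [264.6, 355.3] [ 563.7358  -224.73863] ((563.3807983398438, -225.30331420898438), (63.698387145996094, 17.427595138549805), 80.49681854248047) 1.427209
120.59252101187111 -1.302043378657936
tray [221, 97, 137, 126, 9463] ((424.58935546875, -82.6539077758789), (150.0807342529297, 122.87334442138672), 78.89673614501953)
knob px ((333.5, 278.5), (7.6157732009887695, 0.0), 113.19859313964844)
```

View pics/d_w.png

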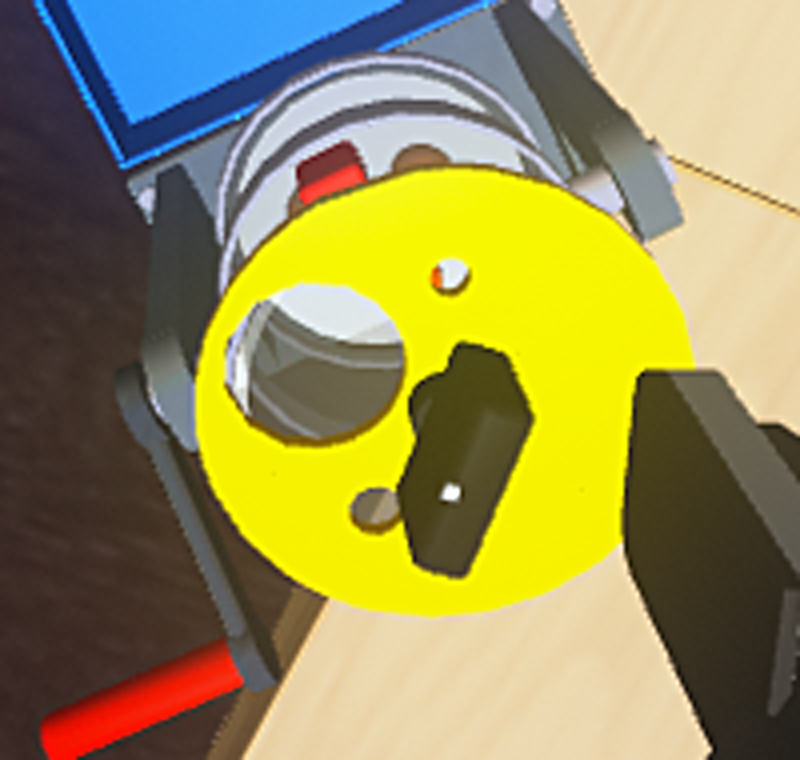

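```bash
python3 - <<'E'
from h import *
C=[515.8,-95.4]
bot.move_ptp(C+[300],[np.pi,0,2.187]); S()
bot.movel(C+[234],max_speed=120); S()
bot.grip(0.0,40); S()
bot.movel(C+[234],rot=[np.pi,0,1.416],max_speed=60) if False else bot.move_ptp(C+[234],[np.pi,0,1.80]); S()
bot.move_ptp(C+[234],[np.pi,0,1.416]); S()
E
```

```text
t 3.11 tcp [515.3 -94.9 300.2] ori [-3.141e+00 -1.000e-03  2.189e+00] F [ 0.3 -1.1  0.8] T [-0.04  0.03 -0.03] op 1.002 q [-0.323  0.242 -0.131  1.199 -0.     0.63 ]
t 3.81 tcp [516.2 -95.6 235.4] ori [3.140e+00 2.000e-03 2.187e+00] F [ 0.4 -1.2 -0.2] T [-0.04 -0.01 -0.03] op 0.998 q [-0.324  0.276 -0.253  1.04  -0.     0.631]
t 4.46 tcp [515.3 -95.8 234.3] ori [-3.14   0.     2.187] F [-4.6 -2.3  4.9] T [-0.29  0.56 -0.03] op 0.156 q [-3.24e-01  2.77e-01 -2.54e-01  1.04e+00 -1.00e-03  6.31e-01]
t 4.92 tcp [515.2 -95.9 234.2] ori [-3.140e+00  1.000e-03  1.799e+00] F [-4.6 -2.8  4.1] T [-0.4   0.62 -0.  ] op 0.158 q [-3.240e-01  2.770e-01 -2.540e-01  1.040e+00 -1.000e-03  1.018e+00]
t 5.38 tcp [515.1 -95.9 234.2] ori [-3.141e+00  1.000e-03  1.415e+00] F [-4.4 -3.   5.2] T [-0.4   0.66 -0.06] op 0.157 q [-0.324  0.277 -0.254  1.041 -0.002  1.402]
```

```bash
cat > look.py <<'E'
from h import *
def look(name):
    c=cam('wrist');im=imaging.capture('wrist');cv2.imwrite('pics/'+name,im);hsv=cv2.cvtColor(im,cv2.COLOR_BGR2HSV)
    m=cv2.inRange(hsv,(24,110,90),(36,255,255))
    cs,hi=cv2.findContours(m,cv2.RETR_CCOMP,cv2.CHAIN_APPROX_NONE)
    i=max(range(len(cs)),key=lambda k:cv2.contourArea(cs[k]))
    pts=np.array([onz('wrist',*p,225,c)[:2] for p in cv2.convexHull(cs[i])[:,0]]).astype(np.float32)
    e=cv2.fitEllipse(pts);ce=np.array(e[0]);print('disc',e)
    for k in range(len(cs)):
        if hi[0][k][3]==i and cv2.contourArea(cs[k])>10:
            p=np.array([onz('wrist',*p,225,c)[:2] for p in cs[k][:,0]]).astype(np.float32)
            if len(p)>5:
                e=cv2.fitEllipse(p);d=np.array(e[0])-ce;print('hole',e,np.hypot(*d),np.arctan2(d[1],d[0])%6.283)
    for st,cc,l in blobs(im,((0,170,90),(8,255,255)),40):
        ys,xs=np.nonzero(l);P=np.array([onz('wrist',x,y,189,c)[:2] for x,y in zip(xs,ys)]).astype(np.float32)
        d=onz('wrist',*cc,214,c)[:2]-ce
        print('red',st,cc,P.mean(0),'lineang',np.arctan2(*cv2.fitLine(P,cv2.DIST_L2,0,.01,.01)[:2].ravel()[::-1]),'mark',np.hypot(*d),np.arctan2(d[1],d[0]))
    return im
E
python3 - <<'E'
from look import *
bot.grip(1.0); S()
bot.movel([515.8,-95.4,310],max_speed=200)
bot.move_ptp([400,-85,400],[np.pi,0,2.5]); S()
save(look('e_w.png'),'e_w2.png',(220,180,420,370),4)
E
```

```text
t 6.07 tcp [515.8 -95.3 233.9] ori [-3.142 -0.     1.416] F [0.5 0.2 0.4] T [ 0.   -0.04  0.02] op 1.004 q [-0.324  0.277 -0.254  1.039  0.     1.402]
t 7.67 tcp [399.9 -85.  399. ] ori [-3.141e+00 -1.000e-03  2.499e+00] F [ 0.9 -0.3 -0.6] T [ 0.04  0.04 -0.02] op 0.999 q [-0.39  -0.003 -0.167  1.408  0.     0.252]
disc ((515.3578491210938, -95.0761947631836), (119.91602325439453, 121.23649597167969), 81.9394302368164)
hole ((504.5643005371094, -126.05926513671875), (13.277344703674316, 13.932170867919922), 179.36474609375) 32.80931789608347 4.376982387487856
hole ((529.43896484375, -99.74651336669922), (41.33695602416992, 54.927242279052734), 0.03158387169241905) 14.835420312656503 5.962744955678092
hole ((509.9533996582031, -62.37928771972656), (9.276543617248535, 9.927861213684082), 14.890560150146484) 33.14054622672066 1.7346045825065401
hole ((482.5514831542969, -89.77462005615234), (43.55120086669922, 43.76467514038086), 167.8194580078125) 33.231977707046596 2.981375759958161
red [305, 221, 16, 10, 72] [312.6, 225.1] [465.9885  -89.61772] lineang 1.3851722 mark 59.02476343799903 2.9865739768208965
red [240, 340, 52, 32, 666] [265.3, 356.1] [ 563.85114 -224.9324 ] lineang 1.4308903 mark 121.05389260656199 -1.2981352340265704
```

View pics/e_w2.png

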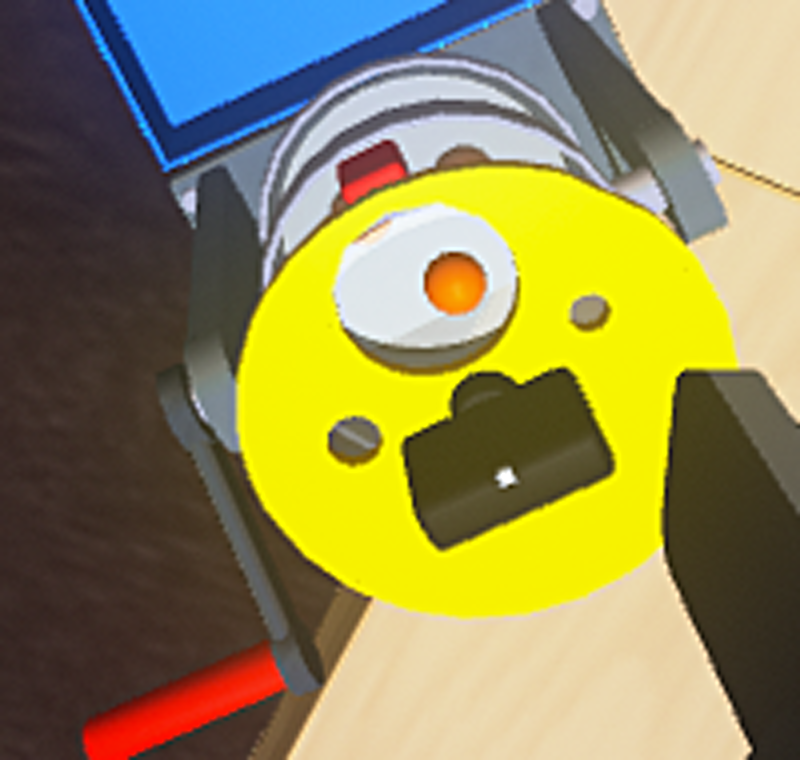

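```bash
cat > lev.py <<'E'
from h import *
C=np.array([515.5,-95.2,155]);psi=-0.153
Rz=R.from_euler('z',psi).as_matrix(); ORI=[np.pi,0,psi-np.pi/2]
def P(th,up=0,off=np.zeros(3)):
    a=1.10-th; return C+off+Rz@np.array([75*np.sin(a),-122,75*np.cos(a)])+np.array([0,0,-19+up])
E
python3 - <<'E'
from lev import *
print([solve_ik(P(t),ORI) is not None for t in np.arange(0,2.21,.2)],P(0))
bot.move_ptp(P(0,150),ORI);S()
bot.movel(P(0),max_speed=120);S()
save('wrist','f_w.png')
E
```

```text
[True, True, True, True, True, True, True, True, True, True, True, True] [ 562.96648192 -225.96158643  170.01970911]
t 9.59 tcp [ 563.  -225.8  320.1] ori [ 3.142  0.    -1.724] F [ 0.1  0.4 -0.1] T [0.03 0.02 0.01] op 0.999 q [-0.503  0.398  0.138  1.311  0.    -1.921]
t 10.99 tcp [ 563.5 -226.2  170.9] ori [-3.14  -0.    -1.724] F [-0.7 -0.4 -0.4] T [ 0.01 -0.05 -0.02] op 1.0 q [-0.503  0.473 -0.128  0.968  0.    -1.921]
```

View pics/f_w.png

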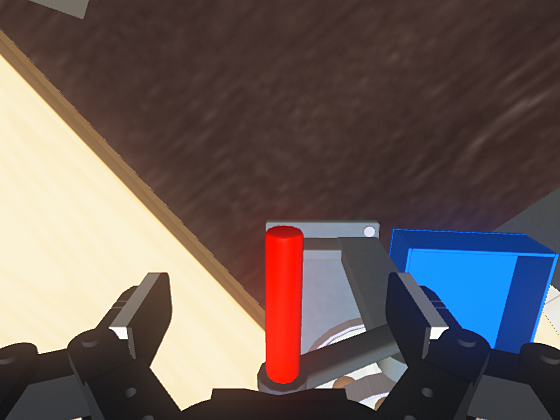

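```bash
python3 - <<'E'
from lev import *
bot.grip(0.0,35);S()
for t in np.arange(0.2,1.61,.2):
    bot.movel(P(t),max_speed=70); s=bot.get_state(); print(round(t,2),s['contact_force'].round(1),s['wrist_torque'].round(2),s['tcp_pos'].round(1),round(s['t'],2),round(s['opening'],3))
    if np.linalg.norm(s['contact_force'])>30: break
save('wrist','g_w.png')
E
```

```text
t 11.7 tcp [ 562.1 -225.8  169.6] ori [ 3.14   0.    -1.724] F [-2.7  0.2 -0.8] T [ 0.03  0.54 -0.05] op 0.152 q [-5.040e-01  4.740e-01 -1.300e-01  9.680e-01 -1.000e-03 -1.921e+00]
0.2 [-2.4  0.5 -1.3] [ 0.04  0.46 -0.07] [ 554.4 -224.6  183.2] 12.07 0.152
0.4 [0.5 0.9 2.2] [ 0.17 -0.11 -0.05] [ 545.  -223.2  194.4] 12.43 0.149
0.6 [4.2 1.4 7.7] [ 0.4  -0.98 -0.04] [ 534.3 -221.5  203.4] 12.8 0.146
0.8 [ 4.5  3.3 11.8] [ 0.55 -1.16 -0.07] [ 522.1 -219.6  210.5] 13.17 0.147
1.0 [ 2.2  2.8 12.6] [ 0.57 -0.58 -0.11] [ 506.3 -217.1  213. ] 13.53 0.149
1.2 [-0.4  2.9 11.1] [ 0.56 -0.24 -0.11] [ 490.1 -214.5  212. ] 13.9 0.145
1.4 [ 1.3  1.9 -0. ] [ 0.44 -0.33 -0.09] [ 475.2 -212.2  208.3] 14.27 0.145
1.6 [2.1 2.3 1.9] [ 0.29 -0.54 -0.1 ] [ 461.1 -210.   201.6] 14.63 0.145
```

View pics/g_w.png

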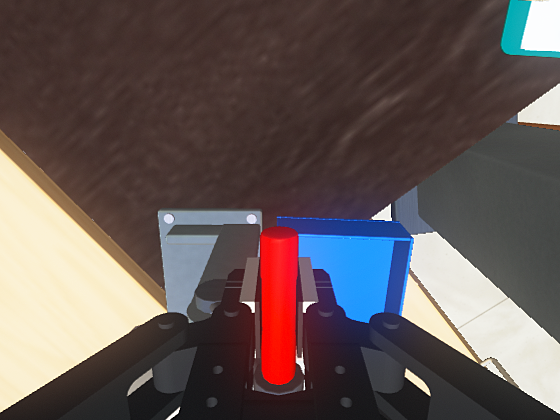

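```bash
python3 - <<'E'
from lev import *
for t in (1.75,1.85,1.95,2.05,2.12):
    bot.movel(P(t),max_speed=30); s=bot.get_state(); print(round(t,2),s['contact_force'].round(1),s['wrist_torque'].round(2),s['tcp_pos'].round(1),round(s['t'],2),round(s['opening'],3))
    if np.linalg.norm(s['contact_force'])>30: break
bot.dwell(1.0)
save('scene','h_s.png',(200,130,360,290),4);save('top','h_t.png',(220,160,400,290),4.4);save('wrist','h_w.png')
E
```

```text
1.75 [3.5 3.  0.4] [ 0.49 -1.13 -0.02] [ 452.5 -208.7  195.6] 15.21 0.15
1.85 [ 5.6  1.3 -1.1] [ 0.39 -1.11 -0.01] [ 446.6 -207.8  190.5] 15.61 0.15
1.95 [ 4.4  1.7 -1.2] [ 0.35 -1.1  -0.05] [ 441.2 -207.1  185.2] 16.01 0.151
2.05 [ 4.1  1.9 -1.2] [ 0.37 -1.33 -0.08] [ 437.  -206.5  179.6] 16.41 0.149
2.12 [ 6.   2.3 -1. ] [ 0.37 -1.36 -0.03] [ 434.2 -206.1  175.1] 16.73 0.149
```

View pics/h_s.png

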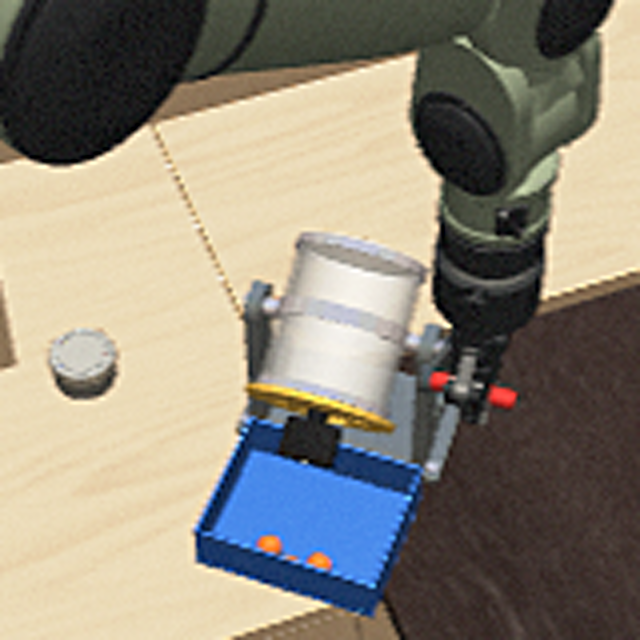

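View pics/h_t.png

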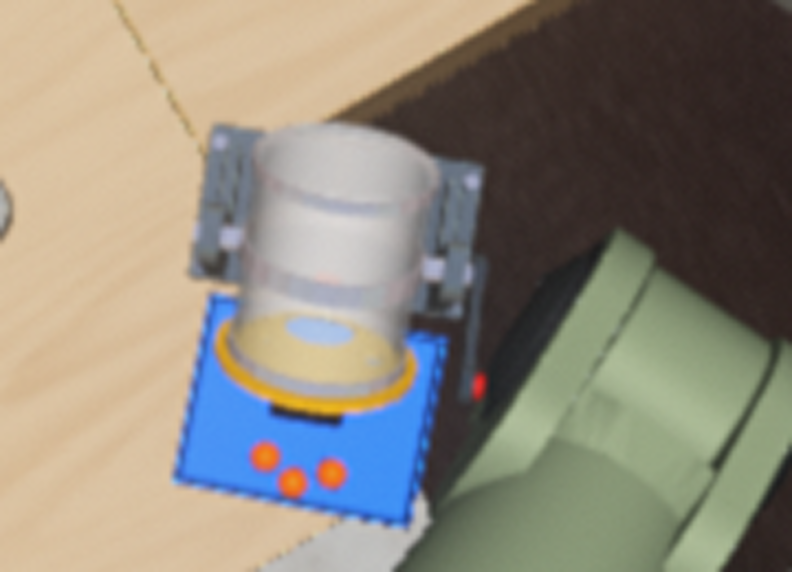

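View pics/h_w.png

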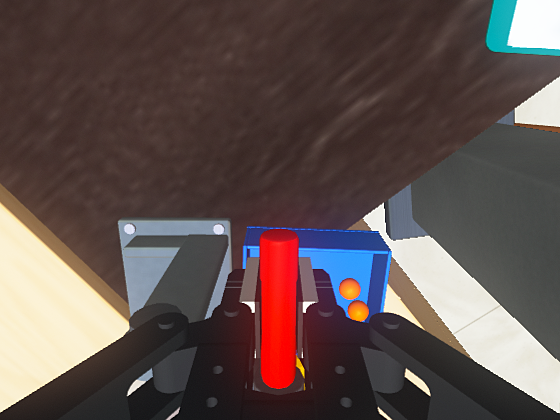

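All three balls lie in the tray (top crop at about (265,457), (293,483) and (331,473)), and the drum is empty. I'll swing it back now.

```bash
python3 - <<'E'
from lev import *
for t in list(np.arange(2.0,0.1,-.2)):
    bot.movel(P(t),max_speed=70); s=bot.get_state(); print(round(t,2),s['contact_force'].round(1),s['tcp_pos'].round(1),round(s['t'],2))
    if np.linalg.norm(s['contact_force'])>30: break
else:
    for t in (.1,0.0,-.04,-.08):
        r=bot.movel(P(t),max_speed=25); s=bot.get_state(); print(t,r,s['contact_force'].round(1),s['tcp_pos'].round(1),round(s['t'],2))
        if abs(s['contact_force'][2])>18: break
save('scene','i_s.png',(200,130,360,290),4)
E
```

```text
2.0 [ 6.2  2.1 -6.4] [ 438.6 -206.7  181.6] 18.16
1.8 [ 0.9  1.  -6.2] [ 448.  -208.2  192.5] 18.52
1.6 [-4.7  2.   0.4] [ 459.8 -210.1  201.9] 18.89
1.4 [-7.   2.7  7.5] [ 473.8 -212.4  208.9] 19.26
1.2 [-4.7  3.   7.6] [ 489.5 -214.9  212.2] 19.62
1.0 [-2.6  1.3  4.9] [ 504.6 -217.4  211.8] 19.99
0.8 [-2.6  0.3  3.7] [ 519.1 -219.7  208.3] 20.36
0.6 [-1.5 -0.8  2.9] [ 532.6 -221.8  202.1] 20.73
0.4 [-3.7 -2.8 -0.8] [ 543.9 -223.5  192.9] 21.09
0.2 [-2.8 -3.5 -1.5] [ 554.8 -225.2  182.5] 21.46
0.1 False [-4.  -3.1  1. ] [ 558.7 -225.7  176.8] 21.91
0.0 False [-4.3 -1.9  2.2] [ 562.  -226.1  170.5] 22.36
-0.04 False [-13.7  -0.3  19. ] [ 562.2 -226.2  170.2] 22.62
```

View pics/i_s.png

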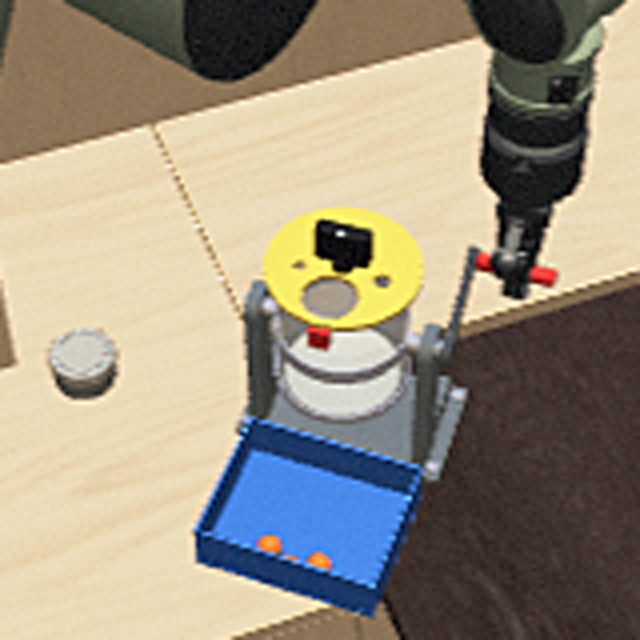

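The drum has met its upright stop: the lever force jumped to about 19 N. Next I release, retreat and check.

```bash
python3 - <<'E'
from look import *; from lev import P,ORI
bot.grip(1.0);S()
bot.movel(P(0,150),max_speed=150)
bot.move_ptp([400,-85,400],[np.pi,0,2.5]); S()
save(look('j_w.png'),'j_w2.png',(180,80,440,370),2.05)
bot.move_ptp([280,150,400],[np.pi,0,2.5]);S()
t=imaging.capture('top');save(t,'j_t.png')
a=cv2.imread('pics/a_top.png')
for nm,im in(('before',a),('after',t)):
    for st,ce,l in blobs(im,((0,190,110),(6,255,255)),40): print(nm,'red',st,ce)
    hsv=cv2.cvtColor(im,cv2.COLOR_BGR2HSV);m=cv2.inRange(hsv,(22,110,90),(36,255,255));c=max(cv2.findContours(m,0,cv2.CHAIN_APPROX_NONE)[0],key=cv2.contourArea);print(nm,cv2.fitEllipse(cv2.convexHull(c)))
for st,ce,l in blobs(t,((4,170,120),(18,255,255)),10): print('orange',st,ce,onz('top',*ce,13))
E
```

```text
t 23.38 tcp [ 564.3 -226.1  167.2] ori [ 3.141  0.    -1.724] F [-0.2  0.2  0.4] T [-0.01  0.03  0.04] op 0.997 q [-0.503  0.479 -0.129  0.963  0.    -1.92 ]
t 26.42 tcp [400.1 -85.1 399.8] ori [-3.141 -0.     2.5  ] F [-0.1 -0.1  0.4] T [ 0.04 -0.01  0.08] op 0.999 q [-0.39  -0.003 -0.166  1.409 -0.     0.251]
disc ((515.9466552734375, -95.15583801269531), (119.92694091796875, 120.5770034790039), 83.21288299560547)
hole ((505.2457580566406, -126.22738647460938), (13.37663459777832, 13.612045288085938), 119.20730590820312) 32.862597661559334 4.380530547832073
hole ((530.4163208007812, -99.91633605957031), (41.67732238769531, 54.85728454589844), 0.5853539109230042) 15.232647902695735 5.965155868765847
hole ((510.8807067871094, -62.563968658447266), (9.450069427490234, 9.776619911193848), 108.23848724365234) 32.98323486364706 1.7249983301431255
hole ((483.4363708496094, -89.98005676269531), (43.58428192138672, 43.7366828918457), 173.6667022705078) 32.91970997542435 2.983713200839728
red [287, 124, 13, 12, 60] [292.3, 128.2] [376.0946   -49.264164] lineang 1.1610008 mark 149.84183135760
[... 937 characters left out ...]
4, 50] [550.2, 366.1]
after red [538, 375, 20, 45, 61] [544.9, 396.6]
after ((295.64556884765625, 214.95819091796875), (50.21184539794922, 51.12934494018555), 104.89053344726562)
orange [448, 257, 104, 100, 1254] [485.9, 306.9] [ 277.0074597  -620.12616113   13.        ]
orange [278, 262, 5, 4, 17] [279.9, 263.4] [395.13914825 -54.77951996  13.        ]
orange [293, 265, 5, 5, 19] [294.8, 267.2] [384.68968424 -96.14336636  13.        ]
orange [284, 267, 5, 6, 21] [286.0, 269.2] [379.12977894 -71.72281105  13.        ]
orange [468, 355, 5, 4, 12] [470.2, 356.8] [ 142.04657311 -574.18516863   13.        ]
orange [538, 361, 22, 59, 831] [551.1, 387.3] [  61.62915679 -790.20281257   13.        ]
```

View pics/j_w2.png

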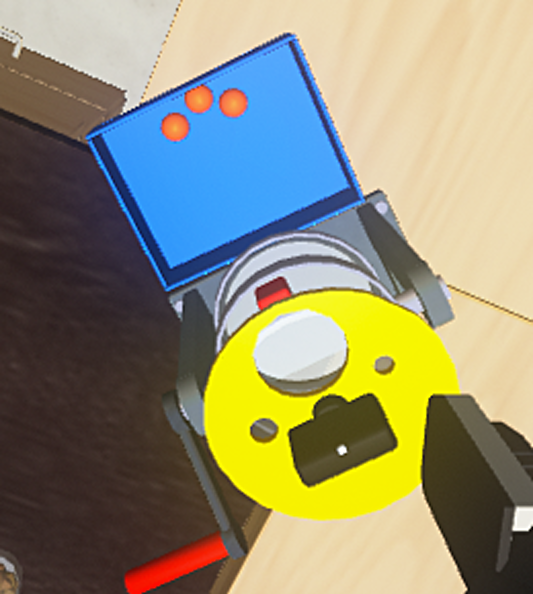

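View pics/j_t.png

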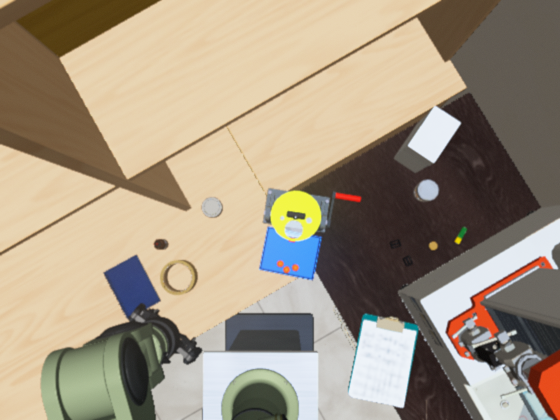

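The lever blob in the top view is identical before and after: centroid (347.9,197.0), 152 pixels. The disc is also back in place, the balls are in the tray, and the bystanders have not moved.

```bash
python3 -c "
from h import *
S();bot.sign_off()"
```

```text
t 27.55 tcp [280.8 149.5 400. ] ori [-3.141  0.     2.499] F [-0.  -0.3 -0.6] T [-0.01 -0.    0.01] op 0.994 q [ 0.256 -0.185 -0.325  1.431 -0.     0.899]
the job is handed in; nothing more can be done
```

The job is done and handed in at about 27.6 s. I turned the cap about 0.77 rad clockwise until the large hole stood over the red mark. I then swung the drum forward by its lever to about 2.1 rad, where all three balls ran out, and swung it back to the upright stop.

Last checks:
- **Hole over the mark:** the large hole's direction was 2.984 rad and the red mark's 2.984 rad, so they agree.
- **Drum upright:** the lever sits at the same pixels in the top view as at the start. The cap disc is within 0.1 pixel of its starting place.
- **Balls:** all three are at rest in the tray.
- **Things around:** the tray, jar, tape, tin and bottle look unmoved in the before and after top views, judged by eye. The highest tool force I read was about 23 N, when the lever met the upright stop.

No check failed. The lever bar slid a few millimetres in the fingers during the swing, which did no harm.

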